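# Work the worn combination dial of a sample safe and open its hatch

### The arm

A 7-joint arm with a two-finger parallel gripper is mounted at the origin on the work surface. World frame = base frame: x ahead of the robot, y to its left, z up, the work surface at z = 0. Lengths are in m, angles in degrees, forces in N, time in s.
With the tool pointing down it reaches from about 0.425 to 0.925 m from the base axis. Payload 6.8 kg.
Tool frame: the origin (TCP) lies at the very end of the fingers, on their centre line; the grasp point (between the pads) lies 19 mm behind it; y points along the fingers, z is the direction in which the jaws open and shut, and the axes are right-handed (so a half turn about y gives the same grasp; the last joint's range is limited). The gripper opens to 88 mm and grips with 3 to 60 N. Pads are 20 mm wide; open, the fingers measure 115 mm over their backs; the gripper's body (75 mm by 178 mm) begins 61 mm behind the grasp point.
Start: joints at [-75.235, 27.33, 1.283, 89.118, -0.659, 63.558, -4.761], TCP at [0.241, 0.63, 0.223] pointing down, gripper open.
Joint ranges: [-169.35, 169.35], [-19.33, 120.38], [-80.79, 83.38], [13.8, 139.57], [-78.32, 258.32], [9.67, 109.79], [-169.56, 169.56]. Speed limits (degrees/s): [136.94, 136.94, 180, 180, 180, 180, 180].

### API

Orientations are given as [roll, pitch, yaw] about the fixed x, y, z axes, in that order (R = Rz(yaw) Ry(pitch) Rx(roll)).
In Python, from workcell import readout, cams, close_job gives the robot as it stands.
- The arm moves only by the shell command python3 -m jog 'ROWS' [FORCE]. ROWS is JSON, a list of rows, each an object with "offset": the shift along the tool's x, y, z in mm, a list of three; "delta_rot": the turn, a rotation vector about the tool's x, y, z in degrees, a list of three; "grip": the finger opening in mm, from 0 to 87.8. A call has 1 to 20 rows; each row is the pose to reach, as a shift and turn from the pose measured when the call began, along the tool's axes at that moment; what a row does not reach only later rows make up. A row lasts 1/8 s, in which the tool goes at most 62.5 mm and 10.7 degrees, less where a joint would pass 70% of its speed; a pose out of reach is approached as far as the arm can. A call with a gripper value outside its range is refused whole. The fingers move at their own pace and stop on an object; FORCE is the grip in N (left out, the last holds). Time passes only in rows, so rows that repeat a pose let the fingers close. It gives the time, the measured TCP pose, the force and the opening at its end, in the units of the state.
- readout.state(): the state, without advancing time (a new reading comes with each control period).
- cams.grab_frame(name): name is "scene" or "top" or "wrist"; returns (picture, depth): 400x640x3 uint8, red, green, blue; 400x640 float32, m along the optical axis (not along the pixel's ray), 0 where there is no reading.
- cams.camera_model(name): a dict with "fx", "fy", "cx", "cy" (pixels), "k1" (the pictures are not rectified: a ray, as slopes to the right and down, at radius r is drawn at 1 + k1 r^2 times it, then the intrinsics apply), "R" (3x3) and "t" (3): a world point X has camera coordinates R X + t; the wrist camera has in their place "mount" (4x4, takes a point from camera to tool coordinates, whose origin is the TCP and whose axes are the tool frame's). Camera axes: x right, y down, z forward; pixel columns grow to the right and rows downward; lengths in m; the calibration is good to about 2 mm. A picture is of the moment at which its call begins: read the wrist's pose just before it. camera_model takes no time and is no camera call.
- close_job(): hands the job in, once; it reports no verdict.
The state is a dict: "time": time; "joint_pos": joint angles; "joint_velocities": joint speeds; "effort": joint torques, N m; "position": TCP position; "tool_rot": TCP orientation; "ft_force": force on the tool from outside, world axes, zero at the start; "ft_torque": the same for the moment, N m; "grip_width": finger opening in m.
Only numpy, scipy, OpenCV 4.12 (cv2) and the standard library are available. Lean on these libraries where they do the work, as an engineer would, in place of code of your own. Each camera call takes 0.05 s, during which the arm holds its last target.

### The job

Open the grey sample safe. Read its dial like a clock whose red tick is 12: turn left (counter-clockwise from above) to 10 and pause there, then right past 12 to 2, and from there press the dial down lightly while easing it further right until you feel it drop into its gate, and push it fully down; never force the lock. Then slide the hatch by its orange grip fully open, let go, and leave the glassware and the tip box standing where they are.

Things in the scene. Friction and masses are not known exactly. Their poses are not given: they have to be found in the camera images.
- safe: Grey steel safe fixed to the bench, 220 (x) x 340 (y) x 110 (z) mm. Origin: centre of its underside; z up; flat deck 110 mm above the bench. The dial stands on the deck at (0, -85) mm in the safe's x, y; the shut hatch is centred at (52, 75) mm. Two rails 5 mm wide, 8 mm tall run along x at y = 11.5 and 138.5 mm.
- lock: The dial lock, fixed on the safe. Origin: dial axis at deck level; axes as the safe's. Dial: silver disc, 80 mm diameter, 4 mm thick, top 14 mm above the deck when up; across its centre a black grip bar 56 mm long, 14 wide, 34 tall (top 48 mm above the deck). The bar lies along the pointer, a red stripe at the pointing end. Over 20 N inside the lock (key on plate or gate, hatch on lock) forces it.
- dial_grip (a point): The point to grip the dial: on its axis, inside the grip bar, 11 mm below the bar's top (37 mm above the deck with the dial up); moves down and turns with the dial. Its x axis points along the pointer, z up.
- dial (a joint): Dial angle, rad: 0 with the pointer at 12, grows turning left (counter-clockwise from above): 10 is +1.047, 2 is -1.047. Within 0.1 rad of a tick counts as set to it. Stops at 1.6 and -1.8; stays where left (0.06 N m friction). The hidden gate lies 0.12 to 0.60 rad to the right of (past) 2, different each time; it takes the key within about 0.05 rad either side.
- press (a joint): How far the dial is pressed down, m: 0 up, 0.010 fully down; stays where left (3 N friction, no return spring). Off the gate the key under it meets a hidden sprung plate after 1 mm, which pushes back with 2 N plus 4 N per mm (besides the 3 N), gives 4 mm, then is rigid. At the gate the plate springs up round the key, the load falls off, and only there can it pass 0.005.
- hatch_grip (a point): The point to grip the hatch: in the orange upright grip plate, 11 mm below its top, 140 mm above the bench. The grip is 12 mm thick along the safe's x, 50 mm long along its y, 36 mm tall and stands on the 5 mm thick silver hatch, 95 (x) x 120 (y) mm. Axes as the safe's.
- hatch (a joint): Hatch travel, m: 0 shut, 0.080 fully open (end stop); opens toward the safe's -x (robot side), 3 N friction. With the dial up a tongue inside stops it after 3 mm; with the dial fully down it is free.
- beaker: Loose glass beaker, 66 mm across, 85 mm tall. Origin: centre of its underside. Bystander.
- reagent: Loose amber bottle with black cap, 60 mm across, 110 mm tall. Origin: centre of its underside. Bystander.
- tipbox: Loose blue tip box with white lid, 80 x 110 x 53 mm. Origin: centre of its underside. Bystander.
- twelve (a point): Middle of the red 12 tick on the dial's flat black face (122 mm diameter, at deck level), 50 mm from the dial axis toward the safe's +x. The face has 12 ticks like a clock seen from above; 12 is red, 3, 6 and 9 are wide white, the rest thin white.

How it is judged (in metres and radians):
On the way, in this order (a step that is already met when the one before it is completed fails the run):
1. the dial is turned left to 10 (within 0.13 rad) with the dial up, and pauses there (value of joint dial between 0.917 and 1.177 rad and value of joint press below 0.005 m), for 0.2 s.
2. turned right past 2, the dial has dropped into its gate and is pressed fully down (over 8 mm) (value of joint press above 0.008 m and value of joint dial below -1 rad), for 0.2 s.
At the end, for the whole second after the job is handed in: The hatch is at rest at least 72 mm open, the dial still seated in its gate past 2 (at least 7.5 mm down), beaker, bottle and tip box upright (value of joint hatch above 0.072 m and value of joint press above 0.0075 m and value of joint dial below -1 rad and velocity of joint hatch between -0.01 and 0.01 m/s and angle between each of beaker, reagent, tipbox's own z axis and vertical below 0.2 rad); the robot touches nothing.
It fails at once if the lock is forced: over 20 N inside it, between key and plate or gate, or between hatch and lock (contact force between lock and safe above 20 N).
It fails at once if a bystander is shifted by more than 30 mm (distance of any of beaker, reagent, tipbox from where it was at the start of the episode above 0.03 m).
It also fails if it takes over 72 s, if anything falls off the work surface, if the arm or the gripper's body presses on something with over 40 N, if the wrist force passes 120 N, or if a joint passes its speed limit or range.

## Working session

There is one attempt and no reset: what is moved stays moved. The work goes in short steps, Python scripts to look and compute and a shell command to move; the robot and the scene stay as the last step left them, time stands still between calls to the robot, and variables do not carry over. Pictures are saved under pics/ and viewed, and the job is handed in when it is done.

```bash
ls; mkdir -p pics; python3 - <<'E'
from workcell import readout, cams
import cv2
print(readout.state())
for n in ["scene","top","wrist"]:
    p,d=cams.grab_frame(n)
    cv2.imwrite(f"pics/{n}0.png",p[:,:,::-1])
    print(n,cams.camera_model(n))
    import numpy as np; np.savez(f"{n}0.npz",p=p,d=d)
E
```

```text
pics
{'time': 0.0, 'joint_pos': array([-75.23479634,  27.37538265,   1.27906369,  89.17834184,
        -0.65678317,  63.55813601,  -4.76123858]), 'joint_velocities': array([ 0.05058842, -0.09135683, -0.02629796,  0.03825406,  0.06395832,
       -0.07348584, -0.00583439]), 'effort': array([ 1.07205476e-04, -5.82865047e+01,  1.53482594e+00, -2.72614539e+01,
       -5.43039374e-02,  1.68922695e-02,  1.82538752e-04]), 'position': array([0.24124429, 0.62976479, 0.22168604]), 'tool_rot': array([-9.01041157e+01, -9.23440381e-03, -2.09558408e+01]), 'ft_force': array([ 0.02731596, -0.69706373,  0.75642856]), 'ft_torque': array([-0.02976204,  0.01748416, -0.00029507]), 'grip_width': 0.08797504662878441}
scene {'fx': 500.66359819189444, 'fy': 500.66359819189444, 'cx': 323.8880533263453, 'cy': 199.612128198318, 'k1': 0.030356628029381216, 'R': array([[-0.83998503,  0.54256206, -0.00718009],
       [ 0.43935369,  0.67231521, -0.5957857 ],
       [-0.31842344, -0.50360567, -0.80311135]]), 't': array([ 0.48432629, -0.21370361,  1.69571538])}
top {'fx': 369.41055573149083, 'fy': 369.41055573149083, 'cx': 320.8406936213928, 'cy': 199.22956183364525, 'k1': -0.01724742245269453, 'R': array([[ 4.11935558e-02, -9.99150924e-01,  7.22530111e-04],
       [-9.78459880e-01, -4.04868784e-02, -2.02427950e-01],
       [ 2.02285326e-01,  7.63176034e-03, -9.79296892e-01]]), 't': array([0.01721019, 0.61935854, 1.03062251])}
wrist {'fx': 343.5367542391044, 'fy': 343.5367542391044, 'cx': 319.6260332186773, 'cy': 202.0559310931016, 'k1': -0.03401008629411484, 'mount': array([[ 1.54861333e-03,  9.54002610e-01,  2.99794298e-01,
        -8.45897516e-02],
       [ 3.11052439e-04, -2.99795103e-01,  9.54003564e-01,
        -1.62126038e-01],
       [ 9.99998753e-01, -1.38413088e-03, -7.61011530e-04,
        -5.02414636e-04],
       [ 0.00000000e+00,  0.00000000e+00,  0.00000000e+00,
         1.00000000e+00]])}
```

View pics/scene0.png

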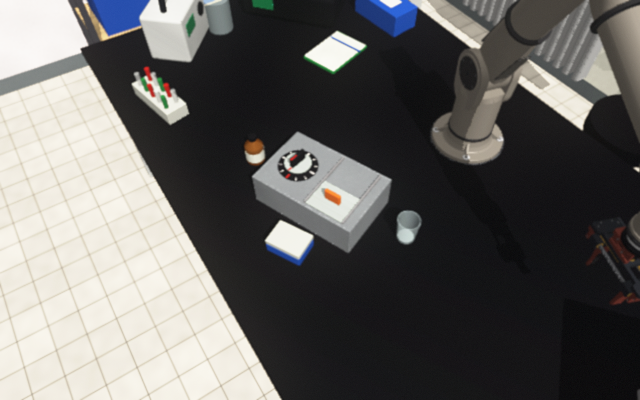

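View pics/top0.png

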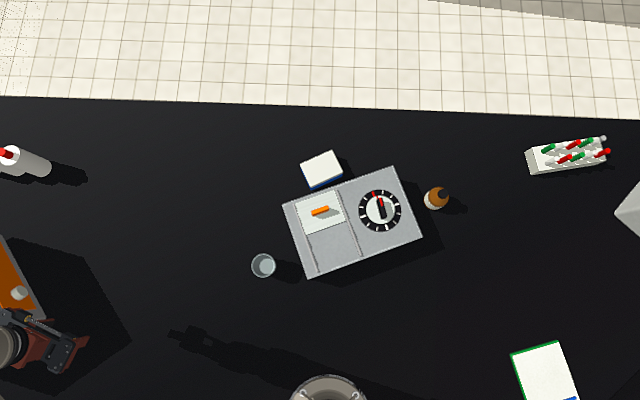

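The top view shows the dial at about (380,210), the orange grip at (320,211), the beaker at (263,265), the bottle at (437,198) and the tip box at (322,169). Next I'll measure them.

```bash
cat > h.py <<'E'
import numpy as np, cv2
from scipy.spatial.transform import Rotation as Ro
from workcell import readout, cams
def pose(s):
    T=np.eye(4); T[:3,:3]=Ro.from_euler('xyz',s['tool_rot'],degrees=True).as_matrix(); T[:3,3]=s['position']; return T
def c2w(name,s=None):
    m=cams.camera_model(name); T=np.eye(4)
    if name=='wrist': return m,pose(s)@np.array(m['mount'])
    T[:3,:3]=m['R']; T[:3,3]=m['t']; return m,np.linalg.inv(T)
def ray(m,uv):
    uv=np.atleast_2d(uv).astype(float)
    K=np.array([[m['fx'],0,m['cx']],[0,m['fy'],m['cy']],[0,0,1]])
    return cv2.undistortPoints(uv.reshape(-1,1,2),K,np.array([m['k1'],0,0,0,0.])).reshape(-1,2)
def onplane(name,uv,z,s=None):
    m,T=c2w(name,s); n=ray(m,uv); d=np.c_[n,np.ones(len(n))]@T[:3,:3].T
    return T[:3,3]+d*((z-T[2,3])/d[:,2])[:,None]
def cloud(name,d,s=None):
    m,T=c2w(name,s); v,u=np.mgrid[:400,:640]; n=ray(m,np.c_[u.ravel(),v.ravel()])
    P=np.c_[n,np.ones(len(n))]*d.reshape(-1,1); return (P@T[:3,:3].T+T[:3,3]).reshape(400,640,3)
E
python3 - <<'E'
from h import *
f=np.load('top0.npz');p=f['p'];d=f['d']
W=cloud('top',d)
crop=p[140:300,230:460]; cv2.imwrite('pics/topc.png',cv2.resize(crop[:,:,::-1],None,fx=3.4,fy=3.4,interpolation=cv2.INTER_CUBIC))
# deck
ok=(d>0)&(abs(W[:,:,2]-.11)<.006)
n,l,st,c=cv2.connectedComponentsWithStats(ok.astype(np.uint8));k=1+np.argmax(st[1:,4]);print(st[1:][st[1:,4]>50])
Q=W[l==k]; print('deck z',np.median(Q[:,2]))
print(cv2.minAreaRect((Q[:,:2]*1000).astype(np.float32)))
hsv=cv2.cvtColor(p,cv2.COLOR_RGB2HSV)
def comps(mask,name):
    n,l,st,c=cv2.connectedComponentsWithStats(mask.astype(np.uint8))
    for i in range(1,n):
        if st[i,4]>5 and 230<c[i][0]<460 and 140<c[i][1]<300: 
            print(name,st[i,4],c[i],np.median(W[l==i],0))
comps((hsv[:,:,1]>150)&(hsv[:,:,2]>150)&(hsv[:,:,0]<20)&(hsv[:,:,0]>6),'orange')
comps((hsv[:,:,1]>150)&(hsv[:,:,2]>120)&((hsv[:,:,0]<6)|(hsv[:,:,0]>172)),'red')
for u,v in [(263,265),(437,198),(432,203),(322,169)]: print(u,v,W[v,u])
E
```

```text
[[  10  148   17   20   74]
 [ 282  166  140  114 8401]
 [ 438  189   11   10   77]
 [   0  275   18   33  146]]
deck z 0.10913977000452624
((551.8984985351562, -44.81230163574219), (222.25465393066406, 341.5592956542969), 22.251869201660156)
orange 68 [433.61764706 194.32352941] [ 0.64188788 -0.28714262  0.07782052]
orange 74 [319.56756757 209.68918919] [0.57085462 0.04448818 0.14921956]
red 11 [372.81818182 193.54545455] [ 0.63016584 -0.10487774  0.11048533]
red 19 [380.68421053 201.47368421] [ 0.59790902 -0.11999691  0.15674744]
263 265 [0.4207581  0.20953976 0.00195341]
437 198 [ 0.6309562  -0.29446285  0.08638793]
432 203 [ 0.62033987 -0.28651527  0.06332507]
322 169 [0.71548866 0.04321512 0.04866538]
```

View pics/topc.png

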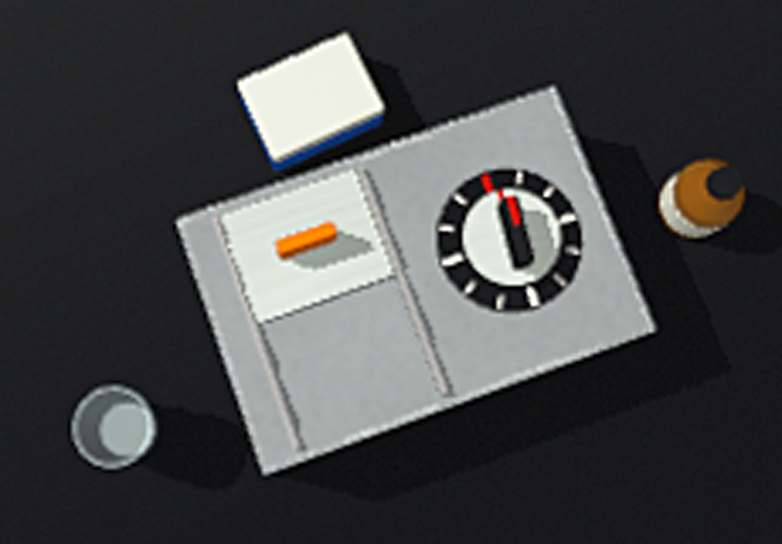

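```bash
python3 -m jog '[{"offset":[590,-80,-580],"delta_rot":[0,145,0],"grip":87.8},{"offset":[590,-80,-580],"delta_rot":[0,145,0],"grip":87.8},{"offset":[590,-80,-580],"delta_rot":[0,145,0],"grip":87.8},{"offset":[590,-80,-580],"delta_rot":[0,145,0],"grip":87.8},{"offset":[590,-80,-580],"delta_rot":[0,145,0],"grip":87.8},{"offset":[590,-80,-580],"delta_rot":[0,145,0],"grip":87.8},{"offset":[590,-80,-580],"delta_rot":[0,145,0],"grip":87.8},{"offset":[590,-80,-580],"delta_rot":[0,145,0],"grip":87.8}]'; python3 -c "
from h import *; s=readout.state(); print(s['joint_pos'],s['position'],s['tool_rot'])"
```

```text
time: 1.15
position: [0.4483, 0.1756, 0.2711]
tool_rot: [-90.0, -0.0, -107.2]
ft_force: [0.6, -0.1, -0.7]
grip_width: 0.0874
[-54.304573     5.70025013  27.76781131 112.85305116  -2.96610879
  62.12281165 -42.51129362] [0.44833368 0.17560989 0.2711134 ] [-8.99726822e+01 -1.61993202e-02 -1.07245081e+02]
```

```bash
python3 -m jog '[{"offset":[245,-32,218],"delta_rot":[0,58.8,0],"grip":87.8},{"offset":[245,-32,218],"delta_rot":[0,58.8,0],"grip":87.8},{"offset":[245,-32,218],"delta_rot":[0,58.8,0],"grip":87.8},{"offset":[245,-32,218],"delta_rot":[0,58.8,0],"grip":87.8},{"offset":[245,-32,218],"delta_rot":[0,58.8,0],"grip":87.8},{"offset":[245,-32,218],"delta_rot":[0,58.8,0],"grip":87.8},{"offset":[245,-32,218],"delta_rot":[0,58.8,0],"grip":87.8},{"offset":[245,-32,218],"delta_rot":[0,58.8,0],"grip":87.8},{"offset":[245,-32,218],"delta_rot":[0,58.8,0],"grip":87.8}]'; python3 - <<'E'
from h import *
s=readout.state(); print(s['joint_pos'],s['position'],s['tool_rot'],s['ft_force'])
p,d=cams.grab_frame('wrist'); np.savez('w1.npz',p=p,d=d,s=s)
cv2.imwrite('pics/w1.png',p[:,:,::-1])
# rectify onto deck plane & bar-top plane around nominal axis
a=np.radians(22.25);R=np.array([[np.cos(a),-np.sin(a)],[np.sin(a),np.cos(a)]]);c=np.array([.5519,-.0448])+R@[0,-.085]
m,T=c2w('wrist',s); Ti=np.linalg.inv(T)
ims=[]
for z in (.110,.158):
    g=np.linspace(.075,-.075,400); X,Y=np.meshgrid(g,g,indexing='ij')  # row up=+safe x, col left=+y
    P=np.c_[(np.c_[X.ravel(),Y.ravel()]@R.T)+c,np.full(X.size,z)]
    C=P@Ti[:3,:3].T+Ti[:3,3]
    K=np.array([[m['fx'],0,m['cx']],[0,m['fy'],m['cy']],[0,0,1]])
    uv=cv2.projectPoints(C.reshape(-1,1,3),np.zeros(3),np.zeros(3),K,np.array([m['k1'],0,0,0,0.]))[0].reshape(400,400,2).astype(np.float32)
    im=cv2.remap(p,uv[...,0],uv[...,1],cv2.INTER_LINEAR).copy()
    cv2.line(im,(200,0),(200,399),(0,255,0),1);cv2.line(im,(0,200),(399,200),(0,255,0),1)
    ims.append(im)
cv2.imwrite('pics/w1r.png',np.hstack(ims)[:,:,::-1])
E
```

```text
time: 2.28
position: [0.5837, -0.1212, 0.3031]
tool_rot: [-90.0, 0.0, -165.8]
ft_force: [-0.5, -0.6, 0.1]
grip_width: 0.0879
[-29.73836035  20.28149764  46.95488109  96.92876314 -15.7183838
  69.64590713 -54.86571868] [ 0.58368729 -0.12119852  0.30312854] [-9.00389143e+01  1.17167677e-02 -1.65843316e+02] [-0.46014835 -0.61205248  0.14969498]
```

View pics/w1r.png

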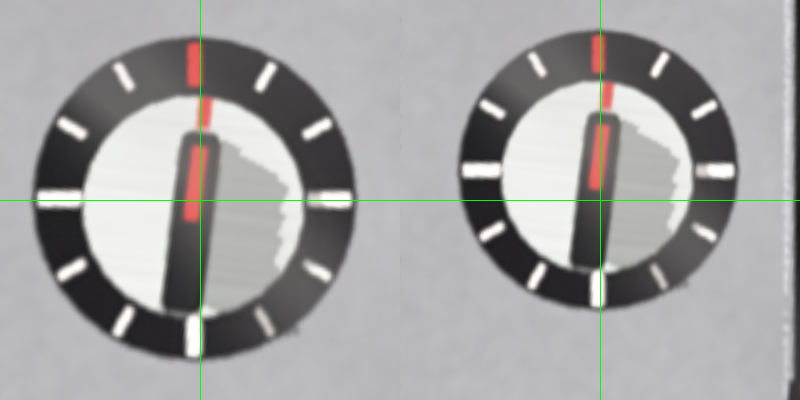

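View pics/w1.png

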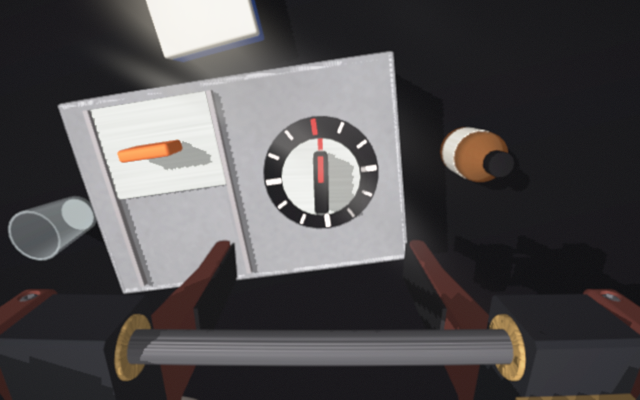

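The rectified wrist view puts the dial face centre about 2 mm to the safe's +y of my estimate. The bar sits about 6.5° right of 12, so the pointer is at -0.11 rad. I'll descend and grip it.

```bash
python3 -m jog '[{"offset":[0,60,1],"delta_rot":[0,-1.5,0],"grip":60},{"offset":[0,120,1],"delta_rot":[0,-1.5,0],"grip":40},{"offset":[0,160,1],"delta_rot":[0,-1.5,0],"grip":40},{"offset":[0,174,1],"delta_rot":[0,-1.5,0],"grip":40},{"offset":[0,174,1],"delta_rot":[0,-1.5,0],"grip":30},{"offset":[0,174,1],"delta_rot":[0,-1.5,0],"grip":24}]' 25; python3 - <<'E'
from h import *
s=readout.state(); print(s['position'],s['tool_rot'],s['ft_force'])
p,d=cams.grab_frame('wrist'); cv2.imwrite('pics/w2.png',p[:,:,::-1])
E
```

```text
time: 3.08
position: [0.5853, -0.1225, 0.1311]
tool_rot: [-90.0, 0.2, -164.4]
ft_force: [-0.0, 0.2, 0.1]
grip_width: 0.0313
[ 0.58534188 -0.12254378  0.13110114] [ -89.96959018    0.19008642 -164.35458872] [-0.0147911   0.24085626  0.14706436]
```

View pics/w2.png

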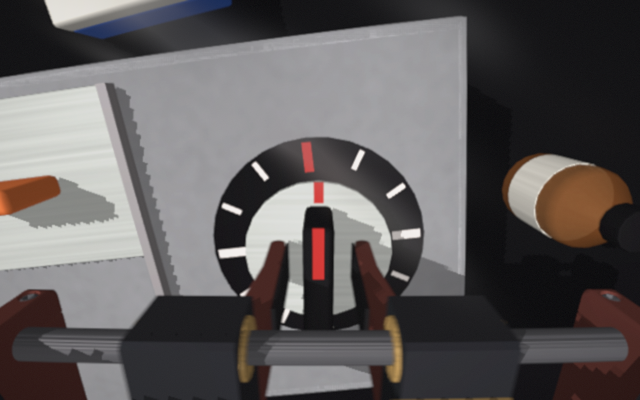

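The bar is centred between the fingers, with the bar at column 318 and the finger gap at 285–352. Closing now.

```bash
python3 -m jog '[{"offset":[0,2,0],"delta_rot":[0,0,0],"grip":18},{"offset":[0,2,0],"delta_rot":[0,0,0],"grip":10},{"offset":[0,2,0],"delta_rot":[0,0,0],"grip":5},{"offset":[0,2,0],"delta_rot":[0,0,0],"grip":5}]' 25; python3 - <<'E'
from h import *
s=readout.state(); print(s['joint_pos'],s['position'],s['tool_rot'],s['ft_force'],s['ft_torque'])
E
```

```text
time: 3.62
position: [0.5858, -0.1218, 0.1293]
tool_rot: [-90.0, 0.2, -164.3]
ft_force: [1.4, 3.3, 0.9]
grip_width: 0.0139
[-23.41931277  30.98612018  39.8530032  106.99409519 -25.33011774
  50.88620991 -45.60553199] [ 0.58579493 -0.12175518  0.12926197] [ -90.00893382    0.24853927 -164.32493985] [1.4052994  3.29676257 0.93690418] [ 0.76478385 -0.18763052 -0.01109288]
```

```bash
python3 -m jog '[{"offset":[1,0,-0.5],"delta_rot":[0,-8,0],"grip":5},{"offset":[1,0,-0.5],"delta_rot":[0,-16,0],"grip":5},{"offset":[1,0,-0.5],"delta_rot":[0,-24,0],"grip":5},{"offset":[1,0,-0.5],"delta_rot":[0,-32,0],"grip":5},{"offset":[1,0,-0.5],"delta_rot":[0,-32,0],"grip":5}]' 25; python3 - <<'E'
from h import *
s=readout.state(); print(s['joint_pos'],s['position'],s['tool_rot'],s['ft_force'],s['ft_torque'])
E
```

```text
time: 4.25
position: [0.5857, -0.1217, 0.1293]
tool_rot: [-89.8, 0.3, -132.4]
ft_force: [4.5, 0.8, -3.0]
grip_width: 0.0143
[-17.69837226  28.74761157  31.45240112 106.75343501 -19.4408476
  49.48834681 -19.04752732] [ 0.5856603  -0.1216562   0.12926334] [ -89.77946955    0.28303783 -132.37789363] [ 4.5300784   0.81212836 -3.01992613] [ 0.21938873 -1.05521012  0.09115552]
```

```bash
python3 -m jog '[{"offset":[0,0,0],"delta_rot":[0,-9,0],"grip":5},{"offset":[0,0,0],"delta_rot":[0,-18,0],"grip":5},{"offset":[0,0,0],"delta_rot":[0,-27,0],"grip":5},{"offset":[0,0,0],"delta_rot":[0,-34.6,0],"grip":5},{"offset":[0,0,0],"delta_rot":[0,-34.6,0],"grip":5},{"offset":[0,0,0],"delta_rot":[0,-34.6,0],"grip":5},{"offset":[0,0,0],"delta_rot":[0,-34.6,0],"grip":5},{"offset":[0,0,0],"delta_rot":[0,-34.6,0],"grip":5}]' 25; python3 - <<'E'
from h import *
s=readout.state(); print(s['joint_pos'],s['position'],s['tool_rot'],s['ft_force'],s['ft_torque'])
p,d=cams.grab_frame('wrist'); cv2.imwrite('pics/w3.png',p[:,:,::-1])
p,d=cams.grab_frame('top'); cv2.imwrite('pics/top3.png',cv2.resize(p[140:300,230:460,::-1],None,fx=3.4,fy=3.4))
E
```

```text
time: 5.25
position: [0.5857, -0.1216, 0.1292]
tool_rot: [-89.7, 0.1, -97.8]
ft_force: [3.0, 1.3, -2.3]
grip_width: 0.0139
[-11.36702329  27.21523164  22.6690566  106.33466609 -13.70634365
  48.75603534  10.2437316 ] [ 0.58570011 -0.12157852  0.12923484] [-89.65813017   0.10391628 -97.83892713] [ 3.03218657  1.30304652 -2.26611821] [ 0.46561539 -0.40716811 -0.03554362]
```

View pics/w3.png

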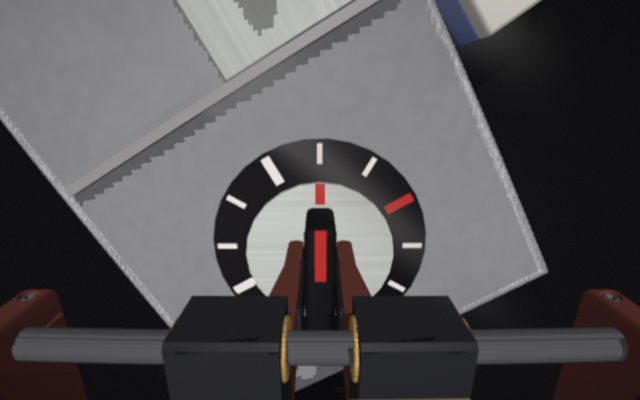

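The pointer's red stripe at (320,195) lines up with the tick at (320,152). That tick is two to the left of the red 12 at (400,203), so the dial is at 10 and has paused. Now right to 2.

```bash
python3 -m jog '[{"offset":[0,0,0],"delta_rot":[0,9,0],"grip":5},{"offset":[0,0,0],"delta_rot":[0,18,0],"grip":5},{"offset":[0,0,0],"delta_rot":[0,27,0],"grip":5},{"offset":[0,0,0],"delta_rot":[0,36,0],"grip":5},{"offset":[0,0,0],"delta_rot":[0,45,0],"grip":5},{"offset":[0,0,0],"delta_rot":[0,54,0],"grip":5},{"offset":[0,0,0],"delta_rot":[0,63,0],"grip":5},{"offset":[0,0,0],"delta_rot":[0,72,0],"grip":5},{"offset":[0,0,0],"delta_rot":[0,81,0],"grip":5},{"offset":[0,0,0],"delta_rot":[0,90,0],"grip":5},{"offset":[0,0,0],"delta_rot":[0,99,0],"grip":5},{"offset":[0,0,0],"delta_rot":[0,108,0],"grip":5},{"offset":[0,0,0],"delta_rot":[0,115,0],"grip":5},{"offset":[0,0,0],"delta_rot":[0,120,0],"grip":5},{"offset":[0,0,0],"delta_rot":[0,120,0],"grip":5},{"offset":[0,0,0],"delta_rot":[0,120,0],"grip":5}]' 25; python3 - <<'E'
from h import *
s=readout.state(); print(s['joint_pos'],s['position'],s['tool_rot'],s['ft_force'],s['ft_torque'])
p,d=cams.grab_frame('wrist'); cv2.imwrite('pics/w4.png',p[:,:,::-1])
E
```

```text
time: 7.35
position: [0.5857, -0.1218, 0.1292]
tool_rot: [-90.3, 0.3, 142.3]
ft_force: [2.8, 0.2, -1.8]
grip_width: 0.0139
[-31.80665529  36.30455858  53.47463785 107.5826276  -36.02609468
  54.34239544 -89.33468274] [ 0.58567353 -0.12177945  0.12922619] [-90.25116974   0.25388654 142.26118807] [ 2.84363583  0.23099916 -1.78331858] [ 0.03180748 -0.35111563 -0.1084838 ]
```

View pics/w4.png

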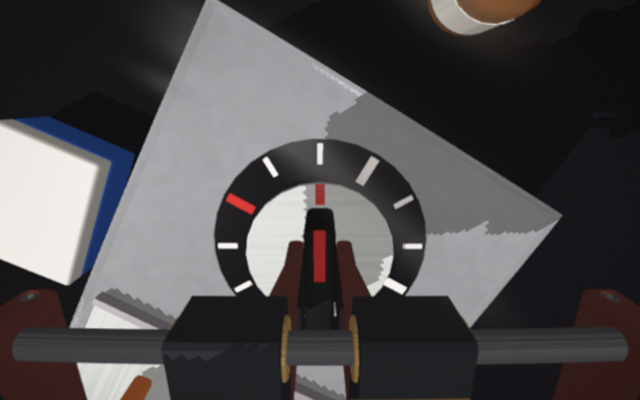

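The pointer is on the tick at (320,152), two to the right of the red 12 at (240,204), so the dial is at 2. Pressing lightly.

```bash
python3 -m jog '[{"offset":[0,0.8,0],"delta_rot":[0,0,0],"grip":5},{"offset":[0,1.5,0],"delta_rot":[0,0,0],"grip":5},{"offset":[0,1.5,0],"delta_rot":[0,0,0],"grip":5}]' 40; python3 - <<'E'
from h import *
s=readout.state(); print(s['position']*1000,s['tool_rot'],s['ft_force'],s['ft_torque'])
E
```

```text
time: 7.78
position: [0.5857, -0.1218, 0.128]
tool_rot: [-90.3, 0.2, 142.2]
ft_force: [1.0, 1.9, 4.8]
grip_width: 0.014
[ 585.65705809 -121.77841264  127.99796101] [-90.28117298   0.24414923 142.24637616] [1.04765554 1.91371285 4.77273453] [ 0.38024907  0.1213964  -0.0571806 ]
```

```bash
python3 -m jog '[{"offset":[0,0.7,0],"delta_rot":[0,0,0],"grip":5},{"offset":[0,1.3,0],"delta_rot":[0,0,0],"grip":5},{"offset":[0,1.3,0],"delta_rot":[0,0,0],"grip":5}]' 40; python3 - <<'E'
from h import *
s=readout.state(); print(s['position']*1000,s['tool_rot'],s['ft_force'],s['ft_torque'])
E
```

```text
time: 8.15
position: [0.5857, -0.1218, 0.127]
tool_rot: [-90.3, 0.2, 142.3]
ft_force: [-1.4, 1.9, 5.5]
grip_width: 0.0136
[ 585.6826555  -121.80318395  127.03555854] [-90.29914752   0.23916893 142.25214797] [-1.4318957   1.87540093  5.46747332] [ 0.40361234  0.24650224 -0.07779153]
```

```bash
cat > st.sh <<'E'
python3 - <<'P'
from h import *
s=readout.state(); print('z %.2f'%(s['position'][2]*1000),'past2 %.2f'%((142.26-s['tool_rot'][2])),s['position'].round(4),s['tool_rot'].round(2),s['ft_force'].round(1),s['ft_torque'].round(2))
P
E
python3 -m jog '[{"offset":[0,0.3,0],"delta_rot":[0,2,0],"grip":5},{"offset":[0,0.4,0],"delta_rot":[0,3,0],"grip":5},{"offset":[0,0.4,0],"delta_rot":[0,3,0],"grip":5}]' 40 >/dev/null; sh st.sh
python3 -m jog '[{"offset":[0,0.3,0],"delta_rot":[0,2,0],"grip":5},{"offset":[0,0.3,0],"delta_rot":[0,2,0],"grip":5}]' 40 >/dev/null; sh st.sh
```

```text
z 126.99 past2 2.99 [ 0.5857 -0.1218  0.127 ] [-90.32   0.21 139.27] [-1.1  3.2  7.1] [0.47 0.27 0.13]
z 127.00 past2 4.98 [ 0.5856 -0.1218  0.127 ] [-90.33   0.19 137.28] [-1.   2.5  6.2] [0.4  0.21 0.04]
```

```bash

python3 -m jog '[{"offset":[0,0.8,0],"delta_rot":[0,2,0],"grip":5},{"offset":[0,0.8,0],"delta_rot":[0,2,0],"grip":5}]' 40 >/dev/null; sh st.sh
python3 -m jog '[{"offset":[0,0.3,0],"delta_rot":[0,2,0],"grip":5},{"offset":[0,0.3,0],"delta_rot":[0,2,0],"grip":5}]' 40 >/dev/null; sh st.sh
```

```text
z 126.64 past2 6.98 [ 0.5856 -0.1218  0.1266] [-90.34   0.17 135.28] [-0.6  1.9  7.6] [ 0.3   0.41 -0.1 ]
z 126.67 past2 8.98 [ 0.5856 -0.1218  0.1267] [-90.36   0.15 133.28] [0.1 2.3 6. ] [0.33 0.29 0.03]
```

```bash

python3 -m jog '[{"offset":[0,0.5,0],"delta_rot":[0,2,0],"grip":5},{"offset":[0,0.5,0],"delta_rot":[0,2,0],"grip":5}]' 40 >/dev/null; sh st.sh
python3 -m jog '[{"offset":[0,0.3,0],"delta_rot":[0,2,0],"grip":5},{"offset":[0,0.3,0],"delta_rot":[0,2,0],"grip":5}]' 40 >/dev/null; sh st.sh
```

```text
z 126.61 past2 10.97 [ 0.5856 -0.1218  0.1266] [-9.0370e+01  1.3000e-01  1.3129e+02] [-1.7  1.8  8.4] [ 0.39  0.37 -0.01]
z 126.63 past2 12.98 [ 0.5856 -0.1218  0.1266] [-9.0370e+01  1.1000e-01  1.2928e+02] [-0.6  3.   6.9] [ 0.27  0.32 -0.09]
```

```bash

python3 -m jog '[{"offset":[0,0.4,0],"delta_rot":[0,2,0],"grip":5},{"offset":[0,0.4,0],"delta_rot":[0,2,0],"grip":5}]' 40 >/dev/null; sh st.sh
python3 -m jog '[{"offset":[0,0.3,0],"delta_rot":[0,2,0],"grip":5},{"offset":[0,0.3,0],"delta_rot":[0,2,0],"grip":5}]' 40 >/dev/null; sh st.sh
```

```text
z 126.61 past2 14.97 [ 0.5856 -0.1218  0.1266] [-9.0380e+01  9.0000e-02  1.2729e+02] [-0.4  2.9  7.9] [ 0.33  0.36 -0.02]
z 126.64 past2 16.97 [ 0.5856 -0.1218  0.1266] [-9.0380e+01  7.0000e-02  1.2529e+02] [-0.5  2.9  6.2] [ 0.33  0.33 -0.11]
```

```bash

python3 -m jog '[{"offset":[0,0.4,0],"delta_rot":[0,2,0],"grip":5},{"offset":[0,0.4,0],"delta_rot":[0,2,0],"grip":5}]' 40 >/dev/null; sh st.sh
python3 -m jog '[{"offset":[0,0.4,0],"delta_rot":[0,2,0],"grip":5},{"offset":[0,0.4,0],"delta_rot":[0,2,0],"grip":5}]' 40 >/dev/null; sh st.sh
```

```text
z 126.61 past2 18.98 [ 0.5856 -0.1218  0.1266] [-9.0390e+01  4.0000e-02  1.2328e+02] [-0.9  3.3  7.1] [ 0.36  0.38 -0.07]
z 126.62 past2 20.98 [ 0.5856 -0.1218  0.1266] [-9.0390e+01  2.0000e-02  1.2128e+02] [-0.7  3.3  6.7] [ 0.39  0.38 -0.03]
```

```bash

python3 -m jog '[{"offset":[0,0.4,0],"delta_rot":[0,2,0],"grip":5},{"offset":[0,0.4,0],"delta_rot":[0,2,0],"grip":5}]' 40 >/dev/null; sh st.sh
```

```text
z 126.62 past2 22.98 [ 0.5856 -0.1218  0.1266] [-90.39  -0.   119.28] [-0.3  3.7  8. ] [ 0.28  0.39 -0.12]
```

```bash

python3 -m jog '[{"offset":[0,0.4,0],"delta_rot":[0,2,0],"grip":5},{"offset":[0,0.4,0],"delta_rot":[0,2,0],"grip":5}]' 40 >/dev/null; sh st.sh
```

```text
z 126.47 past2 24.98 [ 0.5856 -0.1218  0.1265] [-9.0390e+01 -2.0000e-02  1.1728e+02] [-0.2  2.1  6.6] [ 0.29  0.34 -0.14]
```

```bash

python3 -m jog '[{"offset":[0,0.3,0],"delta_rot":[0,0,0],"grip":5},{"offset":[0,0.3,0],"delta_rot":[0,0,0],"grip":5}]' 40 >/dev/null; sh st.sh
```

```text
z 126.47 past2 24.97 [ 0.5856 -0.1218  0.1265] [-9.0390e+01 -3.0000e-02  1.1729e+02] [-0.6  3.6  6.7] [ 0.36  0.35 -0.21]
```

```bash

python3 -m jog '[{"offset":[0,0.35,0],"delta_rot":[0,1.5,0],"grip":5},{"offset":[0,0.35,0],"delta_rot":[0,1.5,0],"grip":5}]' 40 >/dev/null; sh st.sh
```

```text
z 126.41 past2 26.48 [ 0.5856 -0.1218  0.1264] [-9.0400e+01 -5.0000e-02  1.1578e+02] [-0.   2.3  6.1] [ 0.4   0.4  -0.31]
```

```bash

python3 -m jog '[{"offset":[0,0.35,0],"delta_rot":[0,1.5,0],"grip":5},{"offset":[0,0.35,0],"delta_rot":[0,1.5,0],"grip":5}]' 40 >/dev/null; sh st.sh
```

```text
z 125.79 past2 27.99 [ 0.5856 -0.1219  0.1258] [-9.0390e+01 -4.0000e-02  1.1427e+02] [ 3.4  1.3 -4. ] [ 0.01 -0.32 -0.32]
```

The force fell from +6 N to -4 N and the dial sank 0.6 mm, so it's in the gate. I'll push down in stages without turning.

```bash

python3 -m jog '[{"offset":[0,0.8,0],"delta_rot":[0,0.3,0],"grip":5},{"offset":[0,1.5,0],"delta_rot":[0,0.3,0],"grip":5}]' 40 >/dev/null; sh st.sh
```

```text
z 124.23 past2 28.29 [ 0.5856 -0.1218  0.1242] [-9.0390e+01 -5.0000e-02  1.1397e+02] [2.1 1.9 4. ] [ 0.22  0.18 -0.32]
```

```bash

python3 -m jog '[{"offset":[0,0.8,0],"delta_rot":[0,0,0],"grip":5},{"offset":[0,1.5,0],"delta_rot":[0,0,0],"grip":5}]' 40 >/dev/null; sh st.sh
```

```text
z 122.98 past2 28.29 [ 0.5856 -0.1218  0.123 ] [-9.0390e+01 -7.0000e-02  1.1397e+02] [-1.2  2.7  7.3] [ 0.36  0.42 -0.39]
```

```bash

python3 -m jog '[{"offset":[0,0.3,0],"delta_rot":[0,0.5,0],"grip":5},{"offset":[0,0.3,0],"delta_rot":[0,0.5,0],"grip":5}]' 40 >/dev/null; sh st.sh
```

```text
z 122.75 past2 28.79 [ 0.5856 -0.1218  0.1227] [-9.0400e+01 -8.0000e-02  1.1347e+02] [1.5 2.6 3.2] [ 0.29  0.09 -0.24]
```

```bash

python3 -m jog '[{"offset":[0,0.8,0],"delta_rot":[0,0.3,0],"grip":5},{"offset":[0,1.5,0],"delta_rot":[0,0.3,0],"grip":5}]' 40 >/dev/null; sh st.sh
```

```text
z 121.34 past2 29.08 [ 0.5856 -0.1218  0.1213] [-9.0400e+01 -8.0000e-02  1.1318e+02] [0.6 2.  5.7] [ 0.34  0.36 -0.21]
```

```bash

python3 -m jog '[{"offset":[0,0.8,0],"delta_rot":[0,0,0],"grip":5},{"offset":[0,1.5,0],"delta_rot":[0,0,0],"grip":5}]' 40 >/dev/null; sh st.sh
```

```text
z 120.05 past2 29.08 [ 0.5856 -0.1219  0.12  ] [-9.0400e+01 -9.0000e-02  1.1318e+02] [-0.4  3.8 10.3] [ 0.63  0.65 -0.24]
```

```bash

python3 -m jog '[{"offset":[0,0.8,0],"delta_rot":[0,0.2,0],"grip":5},{"offset":[0,1,0],"delta_rot":[0,0.2,0],"grip":5},{"offset":[0,1,0],"delta_rot":[0,0.2,0],"grip":5}]' 40 >/dev/null; sh st.sh
```

```text
z 120.01 past2 29.28 [ 0.5857 -0.1219  0.12  ] [-90.44  -0.14 112.98] [-2.9  4.  13.5] [ 0.69  0.94 -0.2 ]
```

```bash

python3 -m jog '[{"offset":[0,0,0],"delta_rot":[0,0,0],"grip":16},{"offset":[0,-0.3,0],"delta_rot":[0,0,0],"grip":30},{"offset":[0,-0.3,0],"delta_rot":[0,0,0],"grip":45},{"offset":[0,-0.3,0],"delta_rot":[0,0,0],"grip":45},{"offset":[0,-30,0],"delta_rot":[0,0,0],"grip":60},{"offset":[0,-80,0],"delta_rot":[0,0,0],"grip":60},{"offset":[0,-120,0],"delta_rot":[0,0,0],"grip":60}]' 40 ; sh st.sh
python3 - <<'E'
from h import *
s=readout.state()
p,d=cams.grab_frame('wrist'); cv2.imwrite('pics/w5.png',p[:,:,::-1])
W=cloud('wrist',d,s)
a=np.radians(22.25);c=np.array([.5857,-.1218]); D=W[...,:2]-c
r=np.hypot(D[...,0],D[...,1]); z=W[...,2]
ok=d>0
print('face',np.median(z[ok&(r>.045)&(r<.06)]),'deck',np.median(z[ok&(r>.064)&(r<.075)]),'disc',np.median(z[ok&(r>.031)&(r<.038)]),'bar hist',np.histogram(z[ok&(r<.03)],bins=np.arange(.106,.17,.004)))
print(s['joint_pos'])
E
```

```text
time: 14.52
position: [0.5849, -0.1228, 0.2416]
tool_rot: [-90.4, -0.1, 113.0]
ft_force: [0.6, 0.2, -0.1]
grip_width: 0.0597
z 241.59 past2 29.30 [ 0.5849 -0.1228  0.2416] [-9.0450e+01 -1.1000e-01  1.1296e+02] [ 0.6  0.2 -0.1] [0.06 0.1  0.02]
face 0.3398531592383896 deck 0.32880183378694816 disc 0.31368829542705845 bar hist (array([   0, 1074, 1432,   14,   17,   16,   15,   19,   18,   77, 1077,
          6,    0,    0,    0,    0]), array([0.106, 0.11 , 0.114, 0.118, 0.122, 0.126, 0.13 , 0.134, 0.138,
       0.142, 0.146, 0.15 , 0.154, 0.158, 0.162, 0.166, 0.17 ]))
[ -40.39053175   33.96345781   68.5982598   101.97336664  -34.55211943
   68.07478402 -118.44485543]
```

View pics/w5.png

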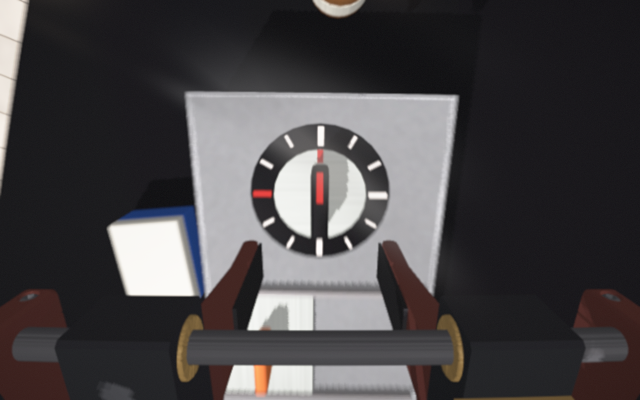

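The dial is seated. The bar top reads z ≈ 0.148 m, which is 38 mm above the deck, so it's fully down, and the pointer is near 3. Now over to the hatch grip, unwinding the wrist.

```bash

python3 -m jog '[{"offset":[40,-30,-14],"delta_rot":[0,-10,0],"grip":60},{"offset":[80,-30,-28],"delta_rot":[0,-20,0],"grip":60},{"offset":[120,-30,-41],"delta_rot":[0,-30,0],"grip":60},{"offset":[160,-30,-55],"delta_rot":[0,-40,0],"grip":60},{"offset":[160,-30,-55],"delta_rot":[0,-50,0],"grip":60},{"offset":[160,-30,-55],"delta_rot":[0,-60,0],"grip":60},{"offset":[160,-30,-55],"delta_rot":[0,-70,0],"grip":60},{"offset":[160,-30,-55],"delta_rot":[0,-80,0],"grip":60},{"offset":[160,-30,-55],"delta_rot":[0,-90,0],"grip":60},{"offset":[160,-30,-55],"delta_rot":[0,-100,0],"grip":60},{"offset":[160,-30,-55],"delta_rot":[0,-110,0],"grip":60},{"offset":[160,-30,-55],"delta_rot":[0,-120,0],"grip":60},{"offset":[160,-30,-55],"delta_rot":[0,-130,0],"grip":60},{"offset":[160,-30,-55],"delta_rot":[0,-140,0],"grip":60},{"offset":[160,-30,-55],"delta_rot":[0,-150,0],"grip":60},{"offset":[160,-30,-55],"delta_rot":[0,-160,0],"grip":60},{"offset":[160,-30,-55],"delta_rot":[0,-170,0],"grip":60},{"offset":[160,-30,-55],"delta_rot":[0,-179,0],"grip":60},{"offset":[160,-30,-55],"delta_rot":[0,-179,0],"grip":60}]' 40 ; sh st.sh
python3 - <<'E'
from h import *
s=readout.state(); print(s['joint_pos'])
p,d=cams.grab_frame('wrist'); cv2.imwrite('pics/w6.png',p[:,:,::-1])
W=cloud('wrist',d,s)
hsv=cv2.cvtColor(p,cv2.COLOR_RGB2HSV)
mk=(hsv[:,:,1]>150)&(hsv[:,:,2]>100)&(hsv[:,:,0]<20)&(hsv[:,:,0]>4)&(W[:,:,2]>.145)&(W[:,:,2]<.158)&(abs(W[:,:,0]-.573)<.06)&(abs(W[:,:,1]-.046)<.06)
Q=W[mk]; print(len(Q),np.median(Q,0),cv2.minAreaRect((Q[:,:2]*1000).astype(np.float32)))
E
```

```text
time: 16.95
position: [0.5748, 0.044, 0.2766]
tool_rot: [-89.3, -0.1, -68.2]
ft_force: [0.6, -0.3, 0.4]
grip_width: 0.0601
z 276.60 past2 210.44 [0.5748 0.044  0.2766] [-8.926e+01 -7.000e-02 -6.818e+01] [ 0.6 -0.3  0.4] [-0.06  0.02  0.01]
[-36.01870048  16.13059154  31.71507411 101.49575027  -9.48791483
  64.25350938  20.54066401]
317 [0.57538789 0.03692933 0.15109229] ((574.5610961914062, 38.87762451171875), (9.770069122314453, 29.63628387451172), 21.71379852294922)
```

View pics/w6.png

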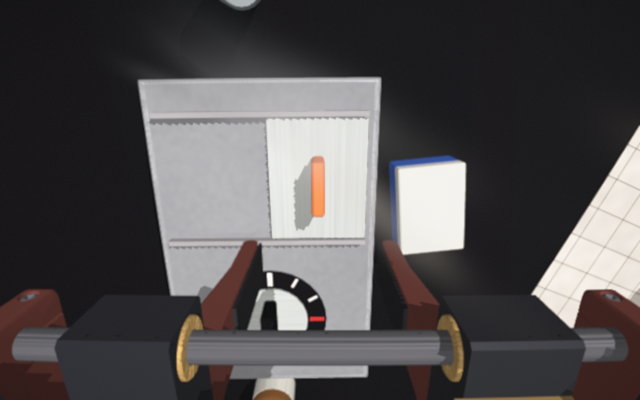

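The grip, at column 318 and rows 156–216, is centred between the fingers, whose gap spans 250–390. Descending and gripping.

```bash

python3 -m jog '[{"offset":[-2,60,-1],"delta_rot":[0,0,0],"grip":50},{"offset":[-2,110,-1],"delta_rot":[0,0,0],"grip":45},{"offset":[-2,140,-1],"delta_rot":[0,0,0],"grip":45},{"offset":[-2,153,-1],"delta_rot":[0,0,0],"grip":35},{"offset":[-2,153,-1],"delta_rot":[0,0,0],"grip":30},{"offset":[-2,153,-1],"delta_rot":[0,0,0],"grip":30}]' 20 ; sh st.sh
python3 - <<'E'
from h import *
p,d=cams.grab_frame('wrist'); cv2.imwrite('pics/w7.png',p[:,:,::-1])
E
```

```text
time: 17.75
position: [0.5761, 0.0461, 0.125]
tool_rot: [-89.1, -0.1, -68.3]
ft_force: [0.2, -1.1, 0.3]
grip_width: 0.0299
z 124.99 past2 210.59 [0.5761 0.0461 0.125 ] [-89.13  -0.1  -68.33] [ 0.2 -1.1  0.3] [-0.02 -0.    0.03]
```

View pics/w7.png

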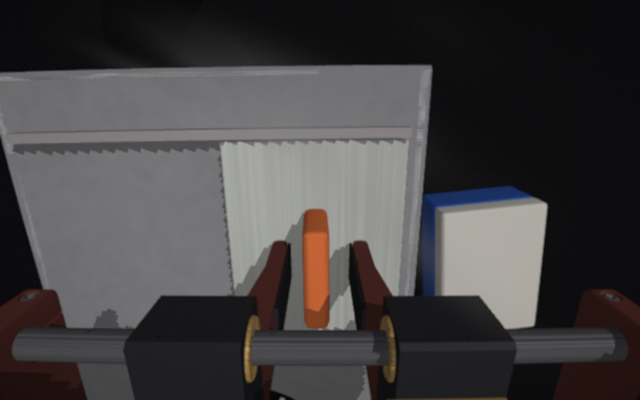

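```bash

python3 -m jog '[{"offset":[0,2,-1.5],"delta_rot":[0,0,0],"grip":20},{"offset":[0,2,-1.5],"delta_rot":[0,0,0],"grip":10},{"offset":[0,2,-1.5],"delta_rot":[0,0,0],"grip":5},{"offset":[0,2,-1.5],"delta_rot":[0,0,0],"grip":5}]' 25; sh st.sh
```

```text
time: 18.3
position: [0.5745, 0.0454, 0.1235]
tool_rot: [-89.2, -0.1, -68.3]
ft_force: [-1.5, -0.7, 6.5]
grip_width: 0.0118
z 123.48 past2 210.56 [0.5745 0.0454 0.1235] [-8.915e+01 -8.000e-02 -6.830e+01] [-1.5 -0.7  6.5] [-0.39  1.06  0.19]
```

```bash

python3 -m jog '[{"offset":[0,-0.5,-1],"delta_rot":[0,0,0],"grip":5},{"offset":[0,-0.5,-2],"delta_rot":[0,0,0],"grip":5},{"offset":[0,-0.5,-3],"delta_rot":[0,0,0],"grip":5}]' 25 >/dev/null; sh st.sh
python3 -m jog '[{"offset":[0,0,-0.8],"delta_rot":[0,0,0],"grip":5},{"offset":[0,0,-1.6],"delta_rot":[0,0,0],"grip":5}]' 25 >/dev/null; sh st.sh
```

```text
z 123.62 past2 210.55 [0.5717 0.0443 0.1236] [-89.16  -0.1  -68.29] [ 4.2 -0.2 -5.5] [-0.32 -0.16  0.1 ]
z 123.59 past2 210.54 [0.5702 0.0437 0.1236] [-89.15  -0.1  -68.28] [ 3.9 -0.8 -4.5] [-0.2  -0.2   0.14]
```

```bash

python3 -m jog '[{"offset":[0,0,-0.8],"delta_rot":[0,0,0],"grip":5},{"offset":[0,0,-1.6],"delta_rot":[0,0,0],"grip":5}]' 25 >/dev/null; sh st.sh
```

```text
z 123.60 past2 210.54 [0.5688 0.0431 0.1236] [-89.14  -0.1  -68.28] [ 3.7  1.4 -4.2] [-0.27 -0.15  0.26]
```

Past 3 mm with only about 4 N, so the hatch is free.

```bash

python3 -m jog '[{"offset":[0,0,-6],"delta_rot":[0,0,0],"grip":5},{"offset":[0.1,0,-14],"delta_rot":[0,0,0],"grip":5},{"offset":[0.2,0,-22],"delta_rot":[0,0,0],"grip":5},{"offset":[0.3,0,-30],"delta_rot":[0,0,0],"grip":5},{"offset":[0.4,0,-38],"delta_rot":[0,0,0],"grip":5},{"offset":[0.5,0,-46],"delta_rot":[0,0,0],"grip":5},{"offset":[0.5,0,-54],"delta_rot":[0,0,0],"grip":5},{"offset":[0.6,0,-61],"delta_rot":[0,0,0],"grip":5},{"offset":[0.6,0,-66],"delta_rot":[0,0,0],"grip":5},{"offset":[0.7,0,-69],"delta_rot":[0,0,0],"grip":5},{"offset":[0.7,0,-70],"delta_rot":[0,0,0],"grip":5},{"offset":[0.7,0,-70],"delta_rot":[0,0,0],"grip":5}]' 25; sh st.sh
python3 -m jog '[{"offset":[0,0,-1.5],"delta_rot":[0,0,0],"grip":5},{"offset":[0,0,-3],"delta_rot":[0,0,0],"grip":5},{"offset":[0,0,-3],"delta_rot":[0,0,0],"grip":5}]' 25 >/dev/null; sh st.sh
```

```text
time: 20.68
position: [0.5044, 0.0168, 0.1234]
tool_rot: [-89.1, -0.1, -68.3]
ft_force: [1.3, 1.6, 9.1]
grip_width: 0.0119
z 123.42 past2 210.53 [0.5044 0.0168 0.1234] [-8.905e+01 -8.000e-02 -6.827e+01] [1.3 1.6 9.1] [0.17 0.21 0.2 ]
z 123.48 past2 210.54 [0.5013 0.0155 0.1235] [-8.907e+01 -7.000e-02 -6.828e+01] [1.6 0.5 5.6] [-0.09  0.29  0.16]
```

```bash

python3 -m jog '[{"offset":[0,0,-0.7],"delta_rot":[0,0,0],"grip":5},{"offset":[0,0,-1.2],"delta_rot":[0,0,0],"grip":5},{"offset":[0,0,-1.2],"delta_rot":[0,0,0],"grip":5}]' 25 >/dev/null; sh st.sh
python3 -m jog '[{"offset":[0,0,0],"delta_rot":[0,0,0],"grip":14},{"offset":[0,0,0],"delta_rot":[0,0,0],"grip":24},{"offset":[0,0,0],"delta_rot":[0,0,0],"grip":36},{"offset":[0,0,0],"delta_rot":[0,0,0],"grip":40},{"offset":[0,-30,0],"delta_rot":[0,0,0],"grip":40},{"offset":[0,-80,0],"delta_rot":[0,0,0],"grip":40},{"offset":[0,-140,0],"delta_rot":[0,0,0],"grip":40},{"offset":[0,-180,0],"delta_rot":[0,0,0],"grip":40},{"offset":[0,-180,0],"delta_rot":[0,0,0],"grip":40}]' 25; sh st.sh
python3 - <<'E'
from h import *
s=readout.state()
p,d=cams.grab_frame('wrist'); cv2.imwrite('pics/w8.png',p[:,:,::-1])
W=cloud('wrist',d,s);hsv=cv2.cvtColor(p,cv2.COLOR_RGB2HSV)
mk=(hsv[:,:,1]>150)&(hsv[:,:,2]>100)&(hsv[:,:,0]<20)&(hsv[:,:,0]>4)&(W[:,:,2]>.145)&(W[:,:,2]<.158)&(abs(W[:,:,0]-.5)<.04)&(abs(W[:,:,1]-.015)<.05)
Q=W[mk];print(len(Q),np.median(Q,0),cv2.minAreaRect((Q[:,:2]*1000).astype(np.float32)))
D=W[...,:2]-np.array([.5857,-.1218]); r=np.hypot(D[...,0],D[...,1])
print('bar',np.histogram(W[...,2][(d>0)&(r<.025)],bins=np.arange(.11,.17,.004)))
p,d=cams.grab_frame('scene'); cv2.imwrite('pics/s8.png',cv2.resize(p[100:280,200:460,::-1],None,fx=3,fy=3))
E
```

```text
z 123.48 past2 210.54 [0.5004 0.0152 0.1235] [-8.905e+01 -8.000e-02 -6.828e+01] [3.3 1.7 1.8] [ 0.1  -0.27  0.18]
time: 22.55
position: [0.4992, 0.0143, 0.3064]
tool_rot: [-88.7, -0.1, -68.3]
ft_force: [1.3, 0.4, -0.3]
grip_width: 0.0399
z 306.44 past2 210.54 [0.4992 0.0143 0.3064] [-8.869e+01 -8.000e-02 -6.828e+01] [ 1.3  0.4 -0.3] [-0.09  0.05  0.01]
174 [0.50169497 0.00374607 0.15113386] ((500.8851013183594, 6.49798059463501), (8.757123947143555, 23.197885513305664), 21.287338256835938)
bar (array([265, 415,   0,   0,  24,  10,   0,   0,  20, 306,   3,   0,   0,
         0,   0]), array([0.11 , 0.114, 0.118, 0.122, 0.126, 0.13 , 0.134, 0.138, 0.142,
       0.146, 0.15 , 0.154, 0.158, 0.162, 0.166, 0.17 ]))
```

View pics/w8.png

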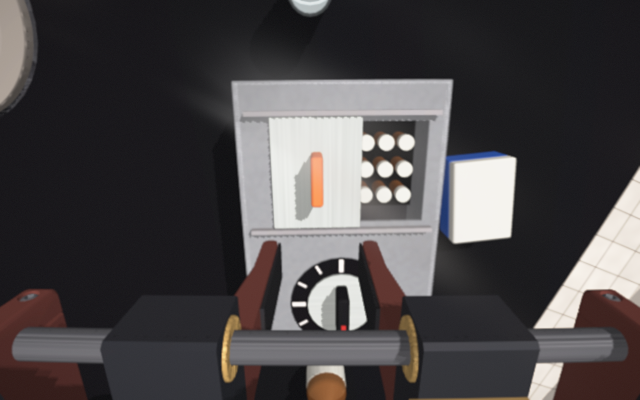

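View pics/s8.png

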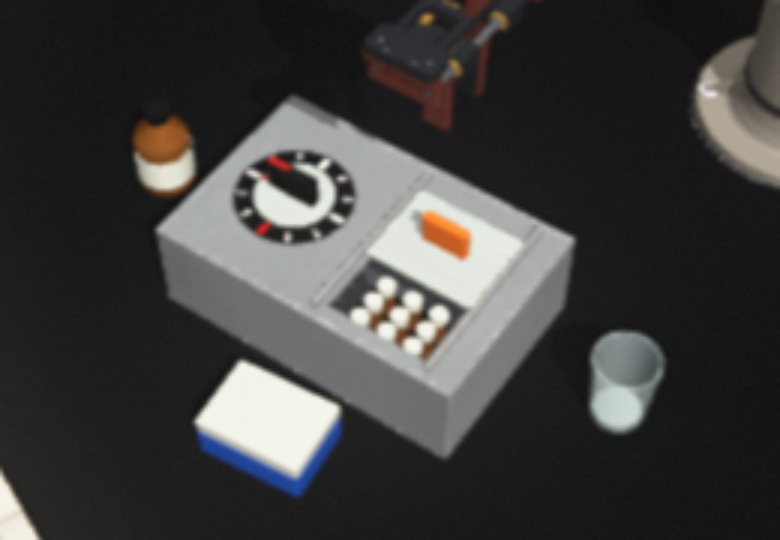

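The hatch is fully open with the vials showing. The dial is down near 3, the bystanders are upright, and the gripper is clear. Handing in.

```bash
python3 -c "
from workcell import close_job
print(close_job())"
```

```text
the job is handed in; nothing more can be done
None
```

The safe is open and the job is handed in at about 22.6 s of the 72 s allowed; no verdict was reported.

- **Dial:** I turned it left to 10 and paused about 0.5 s, then right to 2. From there I pressed lightly (about 6–8 N at the wrist) and eased it right until the load fell off about 28° past 2. I then pushed it down in small steps until it stopped, with at most 13.5 N at the wrist.
- **Hatch:** I slid it by the orange grip to its end, let go and lifted clear.

**Last checks:**
- **Dial seating:** The dial's bar top is about 38 mm above the deck, which is the fully-down height, and the pointer is near 3. The tool itself moved only about 9.2 mm of the expected 10 mm, so these two readings differ slightly. I put that down to pad slip or the arm giving a little.
- **Hatch travel:** It measured about 80 mm both from the camera and from the arm's own position.
- **Bystanders:** The beaker, bottle and tip box look upright and in place in the last pictures. I did not re-measure their positions.
- **Robot:** The wrist force was close to zero and the gripper was about 155 mm above the grip plate.

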